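# File the long plate in the one-way lane

### The job

First lift the setting gauge out of the mouth of the one-way lane and put it in the wooden crate. Then draw the longest plate out of the leaning stack without toppling the other two, stand it on end in the open end of the lane and push it along the groove past the sprung pawl until the pawl clicks shut behind it. Leave it standing there and let go; leave the short plates leaning in their rack, and do not shove or tip the crate, surface gauge or V-block.

Things in the scene. Friction and masses are not known exactly. Their poses are not given: they have to be found in the camera images.
- long_plate: The plate to file: bare aluminium, 10 mm thick (x), 56 wide (y), 160 long (z), 0.19 to 0.36 kg. Origin at the centre of its lower end, z up its length. It leans with its top 30 degrees towards the rack's -x, as back, middle or front plate of three. Draw it out along its own length (100 mm clears the rest).
- long_plate_grip (a point): Point on the long plate's middle line, 130 mm up its length: clear of the short plates by 30 mm or more, a good place to grasp across the 56 mm width with the tool tilted along the plate.
- short_plate_a: A short aluminium plate, 10 x 56 x 100 mm, in the same stack; stays there. Origin at the centre of its lower end, z up its length, x its thickness. When the long plate is gone it may settle back by some 12 mm.
- short_plate_b: A short aluminium plate, 10 x 56 x 92 mm, in the same stack; stays there. Origin and axes as the other short plate.
- rack: Fixed rack; origin at its underside's centre, z up. Foot board: x -80 to 90, y -125 to 125, 12 mm thick. A back rest 200 mm wide, 88 mm high, leans 30 degrees with its top to -x; plates lean on its +x side, square to rack x, lower ends at x = 33, 45, 57 mm, y within 8 mm of 0. Lip 7 mm high at x = 71.
- rack_tube (a point): Middle of the rack's light tube, 18 mm thick, 250 mm long along rack y, 228 mm above the bench over the stack (rack x = 12 mm); posts 12 mm thick at rack y = -118 and 118 mm carry it. It is in the way of a gripper coming down vertically: come from the rack's -x side, tilted like the plates.
- lane: Fixed lane; origin at its underside's centre, z up; base 180 x 90 x 12 mm. Groove along x at y = 0, floor at z = 12 mm, 14 mm wide, open above; walls 10 mm thick, x = -85 (open end) to 74, tops at z = 77 with flared lips to z = 88, 38 mm apart at the top. Stop at x = 64. Plates stand on end, width along x, pushed to +x.
- lane_entry (a point): On the groove floor at lane x = -50 mm: a plate standing on end with its lower end's centre here is just clear of the pawl; the way in is from above or from the open end.
- lane_home (a point): On the groove floor at lane x = 32 mm: where the lower end's centre of the filed plate belongs, give or take 4 mm, between the shut pawl and the stop.
- pawl_tip (a point): Tip of the pawl leaf, which sits in a gap of the lane's +y wall: pivot at lane x = -40, y = 16, tip when shut at x = 0, y = -3 mm, z = 45 to 71 mm. When the plate's rear edge has passed x = 0 the pawl shuts behind it.
- pawl (a joint): Angle of the sprung pawl (rad): 0 = shut across the groove, grows as the leaf is pushed aside to +y (about 0.2 while a plate passes, at most 0.7). A light spring shuts it: 1 to 2 N at the tip, a few newtons to push a plate past. It cannot turn the other way, so it blocks a plate's return.
- setting_gauge: Plain dark steel block, 40 (x) x 10 (y) x 120 mm (z), 0.37 kg, standing on end in the lane's mouth with its width along the groove; origin at the centre of its lower end. Its top 44 mm stand clear above the lane's lips: grasp it there across the 40 mm width from above.
- crate: Open wooden crate, 100 (x) x 120 (y) x 65 mm, walls and floor 7 mm, origin at the centre of its underside. Two turned steel parts up to 59 mm high stand in its +y half (from y = 17 mm on); its -y half is free for the setting gauge, standing or leaning. Do not shove it.
- surface_gauge: Bystander: surface gauge, round base 72 mm in diameter, thin post 200 mm high, scriber reaching 50 mm along its -y and 40 mm along its +y at about 175 mm height; origin at the centre of its underside; leave alone.
- v_block: Bystander: steel V-block, 50 x 50 x 40 mm, origin at the centre of its underside; leave alone.

How it is judged:
By the outcome, as a careful person would: the job done as asked, in the order asked, and still so for the second after the job is handed in, with the robot touching nothing.
It also fails if it takes over 72 s, if anything falls off the work surface, if the arm or the gripper's body presses on something with over 40 N, if the wrist force passes 120 N, or if a joint passes its speed limit or range.

### The arm

A 7-joint arm with a two-finger parallel gripper is mounted at the origin on the work surface. World frame = base frame: x ahead of the robot, y to its left, z up, the work surface at z = 0. Lengths are in m, angles in rad, forces in N, time in s.
With the tool pointing down it reaches from about 0.4 to 0.875 m from the base axis. Payload 19.3 kg.
Tool frame: the origin (TCP) lies midway between the tips of the shut fingers; the grasp point (between the pads) lies 19 mm behind it; z points along the fingers, y is the line along which they close (so a half turn about z gives the same grasp; the last joint's range is limited). The gripper opens to 85 mm and grips with 20 to 120 N. Pads are 22 mm wide; open, the fingers measure 114 mm over their backs; the gripper's body (76 mm by 85 mm) begins 54 mm behind the grasp point. The pads swing forward as they close: fully open they stand 13 mm farther back than shut.
Start: joints at [-1.386, 0.521, -0.036, 1.599, 0.021, 1.021, -0.113], TCP at [0.158, 0.605, 0.231] pointing down, gripper open.
Joint ranges: [-2.91, 2.91], [-0.3, 2.13], [-1.5, 1.42], [0.17, 2.43], [-1.26, 4.41], [0.16, 1.93], [-2.52, 2.52]. Speed limits (rad/s): [1.89, 1.89, 2.39, 2.39, 3.01, 3.01, 3.01].

### API

Orientations are given as [roll, pitch, yaw] about the fixed x, y, z axes, in that order (R = Rz(yaw) Ry(pitch) Rx(roll)).
In Python, from workcell import bot gives the robot as it stands.
- The arm moves only by the tool nudge_tcp, called after "Call:" by a JSON object that holds its "op" and its "data". Schema: {"type":"object","properties":{"rows":{"type":"object","properties":{"ticks":{"type":"array","items":{"type":"array","items":{"type":"number"},"minItems":7,"maxItems":7},"minItems":1,"maxItems":5}},"additionalProperties":false,"required":["ticks"]},"clamp_n":{"type":"number"},"only":{"type":"string"},"quiet":{"type":"boolean"},"lines":{"type":"string"}},"required":["rows"],"additionalProperties":false}. rows is an object whose key "ticks" holds a list of rows, 1 to 5 of them, each of 7 numbers: the finger opening in m, then dx, dy, dz in units of 5 mm, then a rotation vector rx, ry, rz in units of 0.05 rad; each row is the pose to reach, as a shift and turn from the pose commanded when the call began, along the tool's axes at that moment; what a row does not reach only later rows make up. A row lasts 1/8 s, in which the tool goes at most 0.0625 m and 0.188 rad, less where a joint would pass 70% of its speed; a pose out of reach is approached as far as the arm can. The fingers move at their own pace and stop on an object; clamp_n is the grip in N (left out, the last holds). Time passes only in rows, so rows that do not move let the fingers close. The tool returns the time, the measured TCP pose, the force, the opening and the grip force at its end. only (a regular expression) keeps the lines of the reply that match it, lines (a string "A,B") keeps lines A to B, and quiet returns only ok. Input that does not fit is refused with a message, and nothing moves.
- bot.observe(): the state, without advancing time (a new reading comes with each control period).
- bot.grab_frame(name): name is "scene" or "top" or "wrist"; returns the picture (400x640x3 uint8, blue, green, red); there is no depth.
- bot.calibration(name): a dict with "vfov" (degrees; the focal length in pixels is half the picture's height over the tangent of half this angle, whatever the lens; pixels are square), "cx", "cy" (the principal point, pixels), "eye" and "attitude" of the camera in the world. Camera axes: x right, y down, z forward; pixel columns grow to the right and rows downward; lengths in m; the calibration is good to about 2 mm. A picture is of the moment at which its call begins: read the wrist's pose just before it. calibration takes no time and is no camera call; for the wrist camera it gives the pose at the moment of the call.
- bot.job_done(): hands the job in; it is judged then, once.
The state is a dict: "clock": time; "qpos": joint angles; "qd": joint speeds; "joint_efforts": joint torques, N m; "position": TCP position; "tool_rot": TCP orientation; "force": force on the tool from outside, world axes, zero at the start; "moment": the same for the moment, N m; "grip_width": finger opening in m; "finger_force": force on a finger pad.
Only numpy, scipy, OpenCV 4.12 (cv2) and the standard library are available. Lean on these libraries where they do the work, as an engineer would, in place of code of your own. Each camera call takes 0.05 s, during which the arm holds its last target. There are 200 camera calls.

## Working session

There is one attempt and no reset: what is moved stays moved. The work goes in short steps, Python scripts to look and compute and a tool call to move; the robot and the scene stay as the last step left them, time stands still between calls to the robot, and variables do not carry over. Pictures are saved under pics/ and viewed, at most 10 in all, crops included, and the job is handed in when it is done.

```bash
ls; mkdir -p pics
```

Run:
```python
from workcell import bot
import cv2
for n in ("scene","top","wrist"):
    print(n,bot.calibration(n)); cv2.imwrite(f"pics/{n}0.png",bot.grab_frame(n))
s=bot.observe(); print(s)
```

```text
pics
workcell.py
scene {'vfov': 46.71487683912765, 'cx': 325.00289672507057, 'cy': 197.89800679938278, 'eye': array([0.9948559 , 0.23005177, 0.89510753]), 'attitude': array([-2.58252539, -0.00988937,  2.13216684])}
top {'vfov': 54.82738805712371, 'cx': 322.1271562698608, 'cy': 194.68643610045706, 'eye': array([0.4526638 , 0.01246369, 0.97027149]), 'attitude': array([-2.93630897e+00,  2.71277218e-04, -1.74463520e+00])}
wrist {'vfov': 61.54310916903782, 'cx': 320.8130917570596, 'cy': 200.63493087348937, 'eye': array([0.08869853, 0.62169193, 0.37427541]), 'attitude': array([2.86470988e+00, 3.42777550e-04, 1.31675765e+00])}
{'clock': 0.15, 'qpos': array([-1.38619243,  0.52187538, -0.03626953,  1.59985133,  0.02121164,
        1.0210758 , -0.11276478]), 'qd': array([-0.0011049 , -0.00256388, -0.00016042, -0.00210713,  0.00139789,
        0.00021018, -0.00071667]), 'joint_efforts': array([ 2.70120407e-03, -9.27397656e+01,  1.98132835e+00, -3.70052505e+01,
        1.80471787e-02,  6.51895622e-03, -1.59669560e-05]), 'position': array([0.15753883, 0.60457824, 0.23086888]), 'tool_rot': array([-3.14077255e+00,  9.22643797e-05,  2.88676711e+00]), 'force': array([-0.08095291,  0.19209519, -0.30109317]), 'moment': array([-0.03335756, -0.04793783,  0.00427796]), 'finger_force': 0.0, 'grip_width': 0.08553727281789882}
```

View pics/scene0.png

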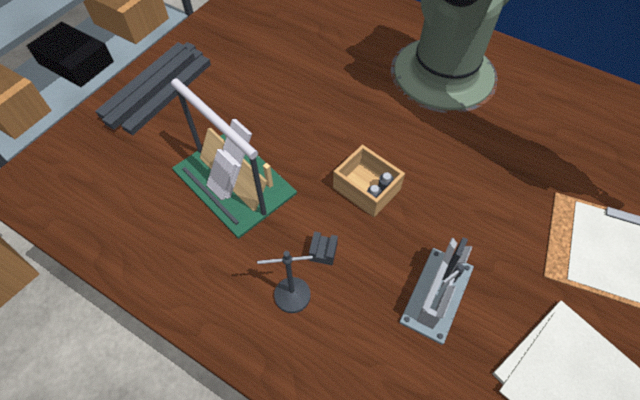

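View pics/top0.png

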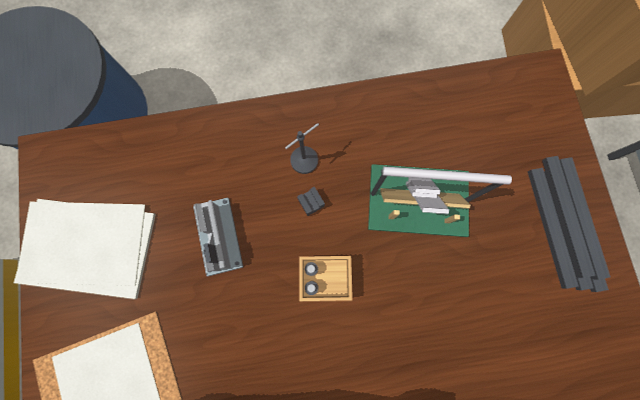

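Overview: in the top view the lane is at about (218,237) with the dark gauge at its lower end, the crate at (326,279), the rack at (420,200), the surface gauge at (304,158) and the V-block at (312,200). I'll enlarge these.

Run:
```python
import cv2,numpy as np
t=cv2.imread("pics/top0.png");s=cv2.imread("pics/scene0.png")
def crop(im,x,y,w,h,k):
    c=cv2.resize(im[y:y+h,x:x+w],None,fx=k,fy=k,interpolation=cv2.INTER_CUBIC)
    for i in range(0,w,10): cv2.putText(c,str(x+i),(i*k,8),0,.3,(0,255,255),1);c[:,i*k]=c[:,i*k]//2+np.uint8([0,90,90])
    for j in range(0,h,10): cv2.putText(c,str(y+j),(0,j*k+8),0,.3,(0,255,255),1);c[j*k,:]=c[j*k,:]//2+np.uint8([0,90,90])
    return c
a=crop(t,190,190,60,90,6); b=crop(s,395,230,85,115,5)
m=np.zeros((600,800,3),np.uint8); m[:540,:360]=a; m[:575,362:787]=b; cv2.imwrite("pics/c1.png",m)
a=crop(t,360,155,160,90,5); cv2.imwrite("pics/c2.png",a)
```

```text
(no output)
```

View pics/c1.png

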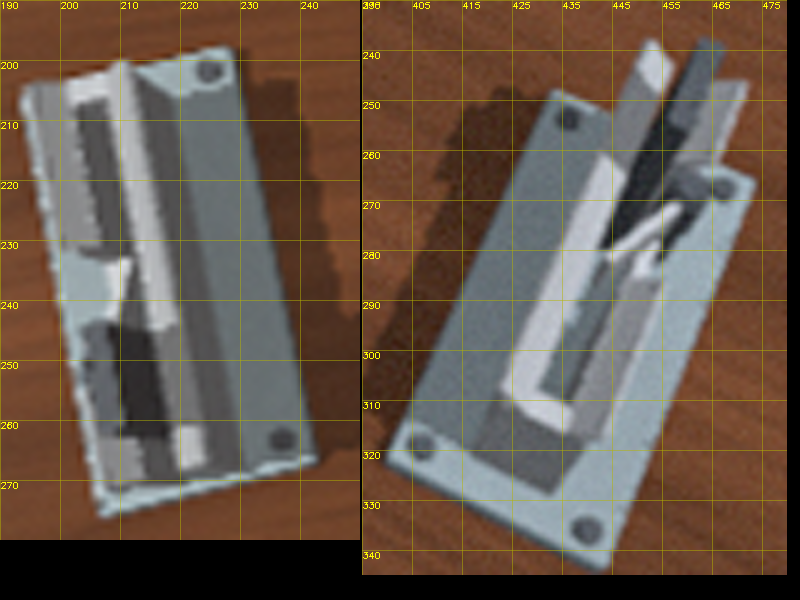

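View pics/c2.png

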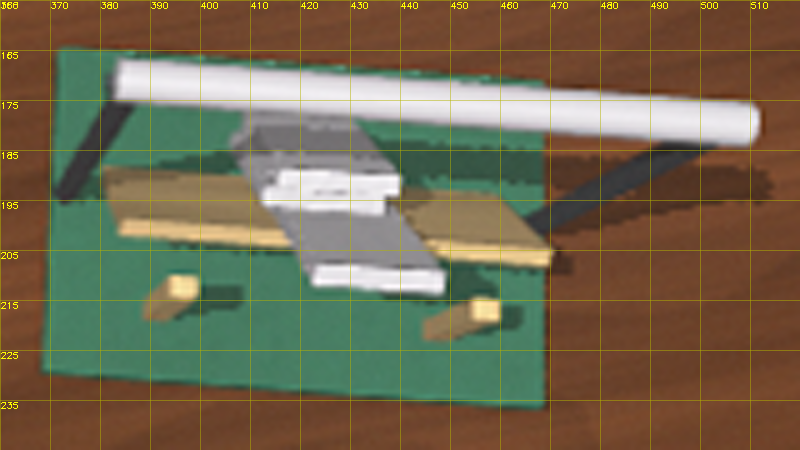

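The crops give the lane base corners in both views. The gauge stands in the mouth, which faces the robot. The long plate is the rearmost: its top end is at about (436,211) in the top view, and the short plates' tops are at (426,193). Next I'll fit poses and check them with an overlay.

Create h.py:
```python
import numpy as np,cv2
from scipy.spatial.transform import Rotation as R
from scipy.optimize import least_squares
from workcell import bot
def proj(c,P):
    P=np.atleast_2d(P); f=200/np.tan(np.radians(c['vfov']/2))
    q=(P-c['eye'])@R.from_euler('xyz',c['attitude']).as_matrix()
    return np.c_[c['cx']+f*q[:,0]/q[:,2],c['cy']+f*q[:,1]/q[:,2]]
def ray(c,p,z):
    f=200/np.tan(np.radians(c['vfov']/2))
    d=R.from_euler('xyz',c['attitude']).apply([(p[0]-c['cx'])/f,(p[1]-c['cy'])/f,1]); return c['eye']+d*(z-c['eye'][2])/d[2]
def place(v,P): # x,y,yaw ; P in m
    c,s=np.cos(v[2]),np.sin(v[2]); P=np.atleast_2d(P); return np.c_[v[0]+c*P[:,0]-s*P[:,1],v[1]+s*P[:,0]+c*P[:,1],P[:,2]]
def fit(v0,obs): # obs: list (cam,P list(mm),pix)
    g=lambda v:np.concatenate([(proj(c,place(v,np.array(P)/1e3))-np.array(px)).ravel() for c,P,px in obs])
    r=least_squares(g,v0,loss='soft_l1'); print(np.round(r.x,4),np.round(g(r.x),1)); return r.x
def go(target_pos,target_R):
    s=bot.observe(); Rt=R.from_euler('xyz',s['tool_rot'])
    print('shift',np.round(Rt.inv().apply(target_pos-s['position']),4),'rot',np.round((Rt.inv()*target_R).as_rotvec(),4))
```

Create f.py:
```python
from h import *
T=bot.calibration("top");S=bot.calibration("scene")
lane=fit([.45,.25,0],[(T,[(90,-45,12),(-90,-45,12),(-90,45,12),(90,45,12)],[(228.5,197.5),(242.5,267),(206.5,276),(194,204)]),
 (S,[(-90,-45,12),(-90,45,12),(90,-45,12),(90,45,12)],[(433,248),(473.6,266.6),(400.2,322.4),(444.2,344)])])
rack=fit([.45,-.25,0],[(T,[(90,125,12),(90,-125,12),(-80,-125,12),(-80,125,12)],[(371.6,164.2),(469,171.4),(469,236.6),(368.4,229.6)])])
Q=R.from_rotvec([0,0,lane[2]]).inv()
for p in [(203.7,244),(207.5,243.7),(205.8,262.5),(210.8,262.8)]: print('gauge lane',np.round(Q.apply(ray(T,p,.132)-[lane[0],lane[1],0])*1e3,1))
for p in [(422.4,208.5),(449,209.2),(448.8,213.6),(422.6,211.8)]: print('plate rack',np.round(R.from_rotvec([0,0,rack[2]]).inv().apply(ray(T,p,.153)-[rack[0],rack[1],0])*1e3,1))
print('sg',ray(T,(304,160),.01),'vb',ray(T,(312,201),.03))
crate=fit([.3,0,0],[(T,[(50,60,65),(50,-60,65),(-50,-60,65),(-50,60,65)],[(298,257),(352,256),(352,300),(300,300)])])
```

```bash
python3 f.py
```

Run:
```python
import cv2,numpy as np
t=cv2.imread("pics/top0.png");s=cv2.imread("pics/scene0.png")
def crop(im,x,y,w,h,k):
    c=cv2.resize(im[y:y+h,x:x+w],None,fx=k,fy=k,interpolation=cv2.INTER_CUBIC)
    for i in range(0,w,10): cv2.putText(c,str(x+i),(i*k,8),0,.3,(0,255,255),1);c[:,i*k]=c[:,i*k]//2+np.uint8([0,90,90])
    for j in range(0,h,10): cv2.putText(c,str(y+j),(0,j*k+8),0,.3,(0,255,255),1);c[j*k,:]=c[j*k,:]//2+np.uint8([0,90,90])
    return c
m=np.zeros((600,800,3),np.uint8); m[:300,:400]=crop(t,285,247,80,60,5); m[:425,402:797]=crop(s,330,142,79,85,5);m[302:602,:400]=crop(t,270,145,80,60,5)[:298]; cv2.imwrite("pics/c3.png",m)
```

```text
[0.5916 0.2529 0.0736] [-0.6 -0.5 -0.2  0.  -0.4  0.2 -1.1  1.6 -0.2 -0.3  0.1 -0.3 -0.9 -0.3
 -0.8  0.4]
[ 0.5886 -0.2608 -0.2479] [ 0.1 -0.1 -0.2 -0.4  0.1  0.5  0.   0. ]
gauge lane [-29.8   2.9 132. ]
gauge lane [-31.2  -5.1 132. ]
gauge lane [-69.8   5.9 132. ]
gauge lane [-73.   -4.4 132. ]
plate rack [-43.5  27.2 153. ]
plate rack [-40.8 -29.8 153. ]
plate rack [-50.4 -29.4 153. ]
plate rack [-50.6  26.7 153. ]
sg [0.74822977 0.00853236 0.01      ] vb [0.63412025 0.00637945 0.03      ]
[ 0.4446  0.0061 -0.161 ] [ 1.4 -0.7 -0.9 -0.4  0.4  0.2 -0.5  0.9]
```

View pics/c3.png

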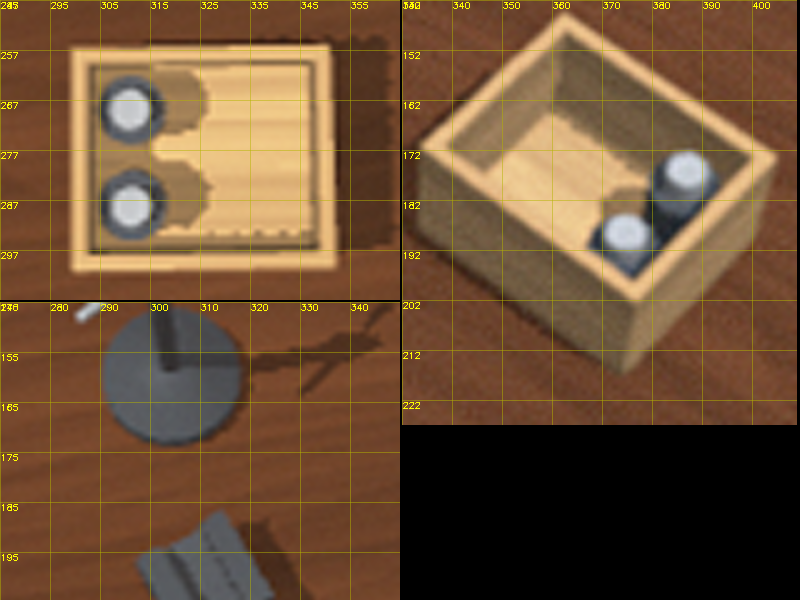

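Crate corners in the top view are (299.4,256.2), (351,256), (352.2,300.5) and (299.4,301). The two steel parts are on its left (+y) side, so the right half is free.

Create g.py:
```python
from h import *
T=bot.calibration("top");S=bot.calibration("scene")
crate=fit([.3,0,0],[(T,[(50,60,65),(50,-60,65),(-50,-60,65),(-50,60,65)],[(299.4,256.2),(351,256),(352.2,300.5),(299.4,301)]),
 (S,[(-50,-60,65),(-50,60,65),(50,60,65),(50,-60,65)],[(362.5,144.5),(404.7,173.3),(377.3,202),(333.7,171)])])
lane=np.array([.5916,.2529,.0736])
g=place(lane,[-.051,0,.0])[0]; print(g)
go(g+[0,0,.2],R.from_euler('xyz',[np.pi,0,np.pi/2+lane[2]]))
```

```bash
python3 g.py
```

```text
[ 0.4433  0.0068 -0.1628] [-0.1  0.7 -0.   0.3 -0.1  0.4 -0.2  0.5 -0.4  0.2 -0.1  0.2 -0.9  0.5
 -0.3  0.4]
[0.54073807 0.24914979 0.        ]
shift [-0.4604 -0.2473  0.0311] rot [-7.0000e-04  6.0000e-04  1.2424e+00]
```

Units first: shifts go in units of 5 mm and turns go in units of 0.05 rad. So -0.275 m is -55, -0.22 m is -44, 0.78 rad is 15.6.

Call:
{"op": "nudge_tcp", "data": {"rows": {"ticks": [[0.085, -12, -6, 0, 0, 0, 3], [0.085, -22, -12, 0, 0, 0, 6], [0.085, -33, -18, 2, 0, 0, 9.2], [0.085, -44, -24, 3, 0, 0, 12.4], [0.085, -55, -30, 4, 0, 0, 15.6]]}, "clamp_n": 40}}

```text
clock: 0.78
position: [0.3856, 0.3901, 0.2113]
tool_rot: [3.141, -0.0, 2.102]
force: [1.3, 1.4, 0.7]
grip_width: 0.0849
finger_force: 0.0
```

```bash
python3 g.py|tail -1
```

```text
shift [-0.2001  0.0624  0.0113] rot [ 1.000e-04 -1.000e-04  4.573e-01]
```

To row units: -0.2001 m is -40.02, -0.165 m is -33, 0.457 rad is 9.14.

Call:
{"op": "nudge_tcp", "data": {"rows": {"ticks": [[0.085, -11, 3, 0, 0, 0, 3], [0.085, -22, 6, 0, 0, 0, 6], [0.085, -33, 10, 2, 0, 0, 9.14], [0.085, -40.02, 12.48, 2.26, 0, 0, 9.14], [0.085, -40.02, 12.48, 2.26, 0, 0, 9.14]]}, "clamp_n": 40}}

```text
clock: 1.4
position: [0.5419, 0.2489, 0.1997]
tool_rot: [3.142, 0.001, 1.646]
force: [-0.7, -0.1, 0.6]
grip_width: 0.0848
finger_force: 0.0
```

```bash
python3 g.py|tail -1
```

Run:
```python
from h import *
c=bot.calibration("wrist"); im=bot.grab_frame("wrist"); cv2.imwrite("pics/w1.png",im)
lane=[.5916,.2529,.0736]
P=np.array([(90,-45,12),(-90,-45,12),(-90,45,12),(90,45,12),(-71,-5,132),(-31,-5,132),(-71,5,132),(-31,5,132)])/1e3
q=proj(c,place(lane,P)); print(np.round(q,1))
for p in q: cv2.drawMarker(im,tuple(int(round(x)) for x in p),(0,0,255),0,10,1)
cv2.imwrite("pics/w1m.png",im)
```

```text
shift [ 0.0004 -0.0011 -0.0003] rot [0.     0.0015 0.0014]
[[456.6 218.9]
 [283.7 218.6]
 [281.1 130.4]
 [467.1 130.8]
 [291.6 220.3]
 [351.8 220.4]
 [291.3 205.9]
 [352.2 206. ]]
```

View pics/w1m.png

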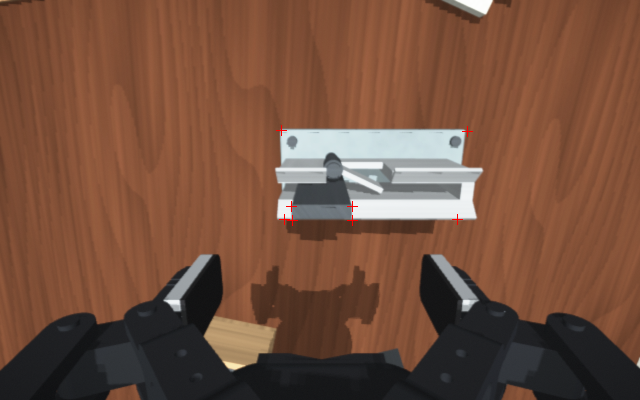

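The wrist view confirms the lane corners (281,130) and (467,131) and the gauge's top face (291–352, 206–220), all within about a pixel of the fit. Next: descend, grip and lift.

To row units: 0.106 m is 21.2, 0.09 m is 18.

Call:
{"op": "nudge_tcp", "data": {"rows": {"ticks": [[0.07, 0, -0.2, 10, 0, 0, 0], [0.07, 0, -0.2, 18, 0, 0, 0], [0.07, 0, -0.2, 21.2, 0, 0, 0], [0.07, 0, -0.2, 21.2, 0, 0, 0], [0.03, 0, -0.2, 21.2, 0, 0, 0]]}, "clamp_n": 60}}

```text
clock: 2.08
position: [0.5398, 0.252, 0.0956]
tool_rot: [3.14, -0.001, 1.65]
force: [0.3, -1.0, 0.8]
grip_width: 0.0534
finger_force: 0.0
```

Call:
{"op": "nudge_tcp", "data": {"rows": {"ticks": [[0.03, 0, 0, 0, 0, 0, 0], [0.03, 0, 0, 0, 0, 0, 0], [0.03, 0, 0, 0, 0, 0, 0], [0.03, 0, 0, 0, 0, 0, 0]]}, "clamp_n": 60}}

```text
clock: 2.58
position: [0.5402, 0.2519, 0.0957]
tool_rot: [3.139, -0.001, 1.65]
force: [0.7, 0.7, 7.8]
grip_width: 0.0391
finger_force: 59.4
```

To row units: -0.135 m is -27, -0.11 m is -22.

Call:
{"op": "nudge_tcp", "data": {"rows": {"ticks": [[0.03, 0, 0, -6, 0, 0, 0], [0.03, 0, 0, -14, 0, 0, 0], [0.03, 0, 0, -22, 0, 0, 0], [0.03, 0, 0, -27, 0, 0, 0], [0.03, 0, 0, -27, 0, 0, 0]]}}}

```text
clock: 3.2
position: [0.5399, 0.2518, 0.2312]
tool_rot: [3.138, -0.002, 1.65]
force: [-0.4, -0.0, -3.5]
grip_width: 0.0395
finger_force: 61.7
```

Create p.py:
```python
from h import *
crate=np.array([.4433,.0068,-.1628]); g=place(crate,[0,-.034,0])[0]; print(g)
go(g+[0,0,.23],R.from_euler('xyz',[np.pi,0,np.pi/2+crate[2]]))
```

```bash
python3 p.py
```

```text
[ 0.43778922 -0.02675043  0.        ]
shift [-0.2696 -0.1238  0.0003] rot [ 0.0029 -0.0022  0.2418]
```

To row units: -0.255 m is -51, -0.21 m is -42, 0.23 rad is 4.6.

Call:
{"op": "nudge_tcp", "data": {"rows": {"ticks": [[0.03, -9, -4, 0, 0, 0, 0.8], [0.03, -20, -9, 0, 0, 0, 1.8], [0.03, -31, -14, 0, 0, 0, 2.8], [0.03, -42, -19, 0, 0, 0, 3.8], [0.03, -51, -23.4, 0, 0, 0, 4.6]]}}}

```text
clock: 3.82
position: [0.4412, -0.0139, 0.2285]
tool_rot: [-3.141, 0.0, 1.417]
force: [1.0, -1.5, -3.2]
grip_width: 0.0394
finger_force: 62.1
```

Call:
{"op": "nudge_tcp", "data": {"rows": {"ticks": [[0.03, -2.92, -1.36, 0, 0, 0, 0.24], [0.03, -2.92, -1.36, 0, 0, 0, 0.24], [0.03, -2.92, -1.36, 0, 0, 0, 0.24]]}}}

```text
clock: 4.2
position: [0.4342, -0.0243, 0.2289]
tool_rot: [-3.141, -0.0, 1.41]
force: [0.2, 0.5, -4.5]
grip_width: 0.0391
finger_force: 62.1
```

```bash
python3 p.py;  python3 - <<'E'
from h import *
im=[bot.grab_frame(n) for n in("scene","wrist")]
cv2.imwrite("pics/p1.png",np.hstack([cv2.resize(im[0][60:260,260:460],(400,400)),cv2.resize(im[1],(400,250))if 0 else cv2.resize(im[1][0:400,120:520],(400,400))]))
E
```

```text
[ 0.43778922 -0.02675043  0.        ]
shift [-0.0019  0.0039 -0.0011] rot [-0.0002 -0.      0.0016]
```

View pics/p1.png

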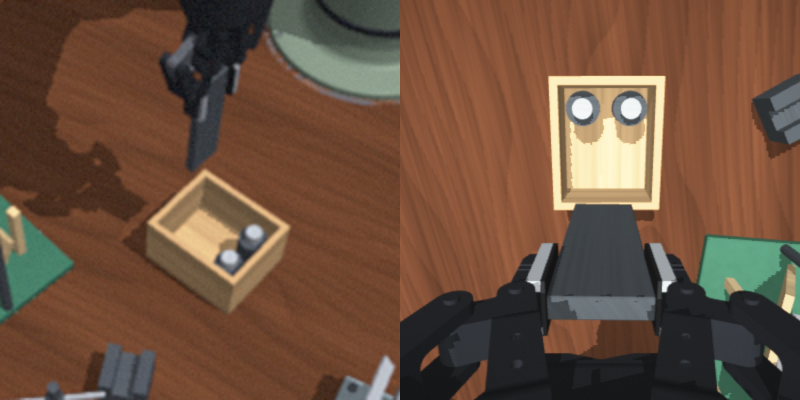

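The gauge hangs straight in the grip just above the free half of the crate. Next: lower it gently.

To row units: 0.075 m is 15, 0.05 m is 10.

Call:
{"op": "nudge_tcp", "data": {"rows": {"ticks": [[0.03, -0.38, 0.7, 0, 0, 0, 0], [0.03, -0.38, 0.7, 10, 0, 0, 0], [0.03, -0.38, 0.7, 15, 0, 0, 0], [0.03, -0.38, 0.7, 15, 0, 0, 0]]}}}

```text
clock: 4.8
position: [0.4363, -0.0279, 0.153]
tool_rot: [-3.139, 0.001, 1.408]
force: [0.3, 0.7, -4.1]
grip_width: 0.0391
finger_force: 62.1
```

```bash
python3 p.py;  python3 - <<'E'
from h import *
c=bot.calibration("wrist"); im=bot.grab_frame("wrist"); s=bot.observe()
Rt=R.from_euler('xyz',s['tool_rot'])
P=s['position']+Rt.apply([(x,y,.0837) for x in(-.005,.005) for y in(-.02,.02)])
for p in np.vstack([proj(c,P),proj(c,place([.4433,.0068,-.1628],np.array([(43,53,65),(43,-53,65),(-43,-53,65),(-43,53,65)])/1e3))]): cv2.drawMarker(im,tuple(int(round(x)) for x in p),(0,0,255),0,10,1)
cv2.imwrite("pics/p2.png",im[100:350,120:520])
E
```

```text
[ 0.43778922 -0.02675043  0.        ]
shift [ 0.0013  0.001  -0.077 ] rot [-0.0029  0.0013 -0.0001]
```

View pics/p2.png

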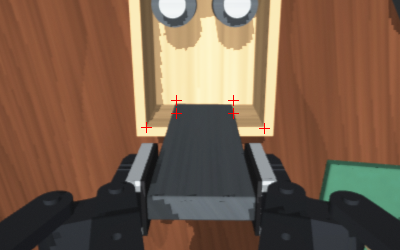

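The gauge's foot, around (176–233, 104–117), is inside the crate's inner corners (146,128) and (265,128). Next: lower it.

Call:
{"op": "nudge_tcp", "data": {"rows": {"ticks": [[0.03, 0.4, 0, 6, 0, 0, 0], [0.03, 0.6, 0, 10, 0, 0, 0], [0.03, 0.6, 0, 11.4, 0, 0, 0], [0.03, 0.6, 0, 11.4, 0, 0, 0]]}}}

```text
clock: 5.35
position: [0.438, -0.0249, 0.0979]
tool_rot: [3.141, -0.0, 1.408]
force: [-0.4, -0.3, -4.6]
grip_width: 0.0394
finger_force: 62.1
```

Call:
{"op": "nudge_tcp", "data": {"rows": {"ticks": [[0.03, 0, 0, 0.4, 0, 0, 0], [0.03, 0, 0, 0.8, 0, 0, 0]]}}}

```text
clock: 5.6
position: [0.4378, -0.0248, 0.0936]
tool_rot: [3.141, -0.0, 1.408]
force: [1.1, 0.5, -2.9]
grip_width: 0.0392
finger_force: 62.1
```

To row units: 0.0025 m is 0.5, 0.0015 m is 0.3.

Call:
{"op": "nudge_tcp", "data": {"rows": {"ticks": [[0.03, 0, 0, 0.3, 0, 0, 0], [0.03, 0, 0, 0.5, 0, 0, 0], [0.03, 0, 0, 0.5, 0, 0, 0]]}}}

```text
clock: 5.98
position: [0.4375, -0.0249, 0.0908]
tool_rot: [3.141, -0.0, 1.408]
force: [-0.5, 0.1, -0.2]
grip_width: 0.0393
finger_force: 62.5
```

To row units: -0.06 m is -12, -0.02 m is -4.

Call:
{"op": "nudge_tcp", "data": {"rows": {"ticks": [[0.06, 0, 0, 0, 0, 0, 0], [0.085, 0, 0, 0, 0, 0, 0], [0.085, 0, 0, 0, 0, 0, 0], [0.085, 0, 0, -4, 0, 0, 0], [0.085, 0, 0, -12, 0, 0, 0]]}}}

```text
clock: 6.6
position: [0.4367, -0.0251, 0.1506]
tool_rot: [-3.139, 0.001, 1.408]
force: [0.5, 0.2, 1.0]
grip_width: 0.0851
finger_force: 0.0
```

Call:
{"op": "nudge_tcp", "data": {"rows": {"ticks": [[0.085, 0, 0, -10, 0, 0, 0], [0.085, 0, 0, -18, 0, 0, 0], [0.085, 0, 0, -24, 0, 0, 0]]}}}

```text
clock: 6.98
position: [0.4375, -0.0249, 0.2724]
tool_rot: [3.14, -0.001, 1.408]
force: [-0.3, 0.2, 0.2]
grip_width: 0.0847
finger_force: 0.0
```

Create k.py:
```python
from h import *
import sys
rack=np.array([.5886,-.2608,-.2479]); L=float(sys.argv[1])/1e3  # grasp point distance up plate
t=np.pi/6; b=np.array([.033,-.0013,.0145]); u=np.array([-np.sin(t),0,np.cos(t)])
Rr=R.from_rotvec([0,0,rack[2]])
Rt=Rr*R.from_matrix(np.c_[np.cross([0,1,0],-u),[0,1,0],-u])
G=place(rack,b+u*L)[0]
if __name__=="__main__":
    print(G,Rt.as_euler('xyz')); go(G+Rt.apply([0,0,.017]),Rt); print(bot.observe()['qpos'].round(2))
```

```bash
python3 k.py 240;  python3 - <<'E'
from h import *
im=bot.grab_frame("top");cv2.imwrite("pics/t2.png",cv2.resize(im[230:330,270:400],None,fx=4,fy=4))
E
```

```text
[ 0.50394063 -0.24071318  0.2223461 ] [3.14159265 0.52359878 2.89369265]
shift [-0.2029  0.1089  0.0648] rot [-0.3868 -0.4223 -1.4495]
[-0.55  0.19  0.55  2.03 -0.12  0.95 -0.1 ]
```

View pics/t2.png

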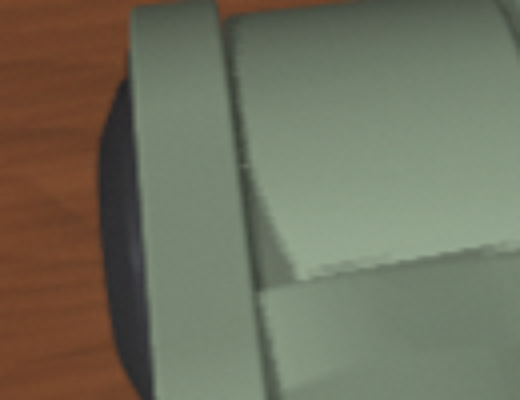

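The top view is blocked by the forearm; I'll check the gauge later by numbers. Next: the pre-grasp at the rack.

Call:
{"op": "nudge_tcp", "data": {"rows": {"ticks": [[0.085, -4, 2, 0, -0.8, -0.8, -2.8], [0.085, -9, 4.4, 0, -1.6, -1.8, -6], [0.085, -14, 7, 0, -2.4, -2.6, -9.2], [0.085, -19, 10, 0, -3.4, -3.6, -12.4], [0.085, -24, 12.6, 0, -4.2, -4.6, -15.6]]}}}

```text
clock: 7.65
position: [0.4803, -0.1542, 0.2706]
tool_rot: [3.036, 0.287, 2.184]
force: [0.7, -0.3, -0.1]
grip_width: 0.085
finger_force: 0.0
```

```bash
python3 k.py 240
```

```text
[ 0.50394063 -0.24071318  0.2223461 ] [3.14159265 0.52359878 2.89369265]
shift [-0.0692 -0.034   0.083 ] rot [-0.179  -0.1911 -0.6629]
[-0.36  0.15  0.51  2.11  0.1   0.62  0.7 ]
```

Call:
{"op": "nudge_tcp", "data": {"rows": {"ticks": [[0.085, -3.4, -1.6, 4, -0.8, -0.9, -3.2], [0.085, -6.8, -3.4, 8, -1.6, -1.8, -6.4], [0.085, -11, -5.4, 12, -2.6, -2.8, -9.6], [0.085, -13.84, -6.8, 15, -3.58, -3.82, -13.26], [0.085, -13.84, -6.8, 16.6, -3.58, -3.82, -13.26]]}}}

```text
clock: 8.28
position: [0.5079, -0.2303, 0.2157]
tool_rot: [3.101, 0.485, 2.783]
force: [-1.0, 1.0, -0.7]
grip_width: 0.0848
finger_force: 0.0
```

Call:
{"op": "nudge_tcp", "data": {"rows": {"ticks": [[0.085, 0, 0, 0, 0, 0, 0], [0.085, 0, 0, 0, 0, 0, 0]]}}}

```text
clock: 8.52
position: [0.5087, -0.2282, 0.2165]
tool_rot: [3.099, 0.484, 2.781]
force: [0.1, -0.3, 0.5]
grip_width: 0.0852
finger_force: 0.0
```

```bash
python3 k.py 240;  python3 - <<'E'
from h import *
from scipy import ndimage
rack=np.array([.5886,-.2608,-.2479]);t=np.pi/6
def pl(P,x): # plate coords mm -> world
    P=np.array(P)/1e3; return place(rack,np.c_[x/1e3+P[:,0]*np.cos(t)-P[:,2]*np.sin(t),-.0013+P[:,1],.0145+P[:,0]*np.sin(t)+P[:,2]*np.cos(t)])
c=bot.calibration("wrist"); im=bot.grab_frame("wrist"); cv2.imwrite("pics/w3raw.png",im)
for p in proj(c,pl([(sx*5,sy*28,160) for sx in(-1,1) for sy in(-1,1)],33)): print(p.round(1)); cv2.drawMarker(im,tuple(int(round(x)) for x in p),(0,0,255),0,10,1)
cv2.imwrite("pics/w3.png",im)
E
```

```text
[ 0.50394063 -0.24071318  0.2223461 ] [3.14159265 0.52359878 2.89369265]
shift [-0.0033 -0.0129  0.0112] rot [-0.012  -0.0371 -0.0998]
[ 0.21  0.26  0.14  2.2  -0.35  0.21  1.89]
[263.1 216.7]
[344.5 209.2]
[265.1 230.5]
[345.7 223.2]
```

```bash
python3 k.py 200 | tail -2
```

```text
shift [-0.0046 -0.0126  0.0512] rot [-0.0117 -0.0369 -0.0989]
[ 0.21  0.26  0.14  2.2  -0.35  0.21  1.89]
```

Call:
{"op": "nudge_tcp", "data": {"rows": {"ticks": [[0.085, -0.66, -2.58, 4, -0.24, -0.74, -2], [0.085, -0.66, -2.58, 8, -0.24, -0.74, -2], [0.085, -0.66, -2.58, 10.2, -0.24, -0.74, -2], [0.085, -0.66, -2.58, 10.2, -0.24, -0.74, -2]]}}}

```text
clock: 9.07
position: [0.5341, -0.2497, 0.1836]
tool_rot: [3.137, 0.502, 2.894]
force: [-0.6, -0.3, 0.0]
grip_width: 0.0848
finger_force: 0.0
```

```bash
python3 k.py 200
```

```text
[ 0.52332922 -0.24562056  0.18770508] [3.14159265 0.52359878 2.89369265]
shift [0.0077 0.0013 0.0079] rot [ 0.005  -0.0212  0.0005]
[ 0.25  0.37  0.15  2.17 -0.85  0.16  2.51]
```

q6 and q7 are at their limits here. I'll tilt the tool only 20°: the pads still close across the width, just turned 10° on the plate faces.

```bash
sed -i "s/^Rt=.*/tt=np.radians(20); v=np.array([-np.sin(tt),0,np.cos(tt)])\nRt=Rr*R.from_matrix(np.c_[np.cross([0,1,0],-v),[0,1,0],-v])/" k.py; python3 k.py 210
```

```text
[ 0.51848207 -0.24439371  0.19636533] [-3.14159265  0.34906585  2.89369265]
shift [ 0.0108  0.0013 -0.0023] rot [0.0049 0.1533 0.001 ]
[ 0.25  0.37  0.15  2.17 -0.85  0.16  2.51]
```

To row units: 0.0108 m is 2.16, 0.005 m is 1, 0.153 rad is 3.06.

Call:
{"op": "nudge_tcp", "data": {"rows": {"ticks": [[0.085, 1, 0.26, -0.4, 0.04, 1.6, 0], [0.085, 2.16, 0.26, -0.46, 0.1, 3.06, 0], [0.085, 2.16, 0.26, -0.46, 0.1, 3.06, 0], [0.085, 2.16, 0.26, -0.46, 0.1, 3.06, 0]]}}}

```text
clock: 9.57
position: [0.5238, -0.2458, 0.181]
tool_rot: [-3.141, 0.352, 2.897]
force: [0.2, 0.3, -0.6]
grip_width: 0.0846
finger_force: 0.0
```

```bash
python3 k.py 210; python3 k.py 130;  python3 - <<'E'
from h import *
rack=np.array([.5886,-.2608,-.2479]);t=np.pi/6
def pl(P,x):
    P=np.array(P)/1e3; return place(rack,np.c_[x/1e3+P[:,0]*np.cos(t)-P[:,2]*np.sin(t),-.0013+P[:,1],.0145+P[:,0]*np.sin(t)+P[:,2]*np.cos(t)])
c=bot.calibration("wrist"); im=bot.grab_frame("wrist")
for p in proj(c,pl([(sx*5,sy*28,z) for z in(160,110) for sx in(-1,1) for sy in(-1,1)],33)): print(p.round(1)); cv2.drawMarker(im,tuple(int(round(x)) for x in p),(0,0,255),0,10,1)
cv2.imwrite("pics/w4.png",im)
E
```

```text
[ 0.51848207 -0.24439371  0.19636533] [-3.14159265  0.34906585  2.89369265]
shift [-0.0001  0.0001  0.0007] rot [-0.      0.003   0.0028]
[-0.02  0.42  0.49  2.09 -0.67  0.4   2.31]
[ 0.55725927 -0.25420846  0.1270833 ] [-3.14159265  0.34906585  2.89369265]
shift [-0.0138  0.      0.0795] rot [-0.      0.003   0.0028]
[-0.02  0.42  0.49  2.09 -0.67  0.4   2.31]
[272.9 240.6]
[371.2 240.9]
[273.1 257.7]
[370.9 258. ]
[282.7 225. ]
[360.7 225.2]
[282.8 238.7]
[360.5 238.9]
```

Run:
```python
import cv2,numpy as np
g=cv2.cvtColor(cv2.imread("pics/w4.png"),6)
r=cv2.cvtColor(cv2.imread("pics/w4.png"),cv2.COLOR_BGR2HSV)[...,1]
for y in range(226,268,4): print(y,' '.join('%d/%d'%(a,b) for a,b in zip(g[y,255:390:6],r[y,255:390:6])))
```

```text
226 142/107 144/106 145/107 142/106 141/107 132/6 133/6 134/6 135/6 133/6 130/4 134/4 134/4 133/6 131/4 131/6 133/4 132/6 133/8 139/106 137/106 140/106 140/106
230 141/107 145/107 144/106 142/107 141/101 132/6 131/4 134/6 134/6 133/6 131/6 133/6 132/4 134/6 130/6 130/6 132/6 131/6 133/6 142/103 139/106 139/106 142/107
234 90/71 94/74 94/75 96/74 131/8 132/6 130/8 134/7 134/6 132/4 129/6 134/7 132/6 134/6 131/6 130/6 132/6 132/4 130/6 245/3 99/88 110/90 111/89
238 95/30 95/28 92/29 76/255 130/6 132/6 131/6 133/6 131/6 131/4 128/6 133/6 131/6 132/6 132/6 130/6 130/6 129/6 130/4 133/8 79/28 79/30 77/28
242 125/33 124/33 124/33 76/255 254/1 254/1 255/0 255/0 255/0 254/1 254/0 255/0 255/0 255/0 255/0 254/1 255/0 254/1 255/0 255/0 119/30 120/32 122/30
246 147/105 146/106 145/107 76/255 255/0 255/0 255/0 255/0 255/0 255/0 255/0 255/0 255/0 255/0 255/0 255/0 255/0 255/0 255/0 255/0 141/107 142/106 142/106
250 101/145 103/146 101/147 145/61 255/0 255/0 255/0 255/0 255/0 254/1 255/0 255/0 255/0 255/0 255/0 255/0 255/0 255/0 255/0 255/0 100/146 97/147 92/147
254 102/148 99/148 98/148 76/255 254/1 255/0 255/0 255/0 255/0 255/0 255/0 255/0 255/0 255/0 255/0 255/0 255/0 255/0 255/0 255/0 97/147 100/145 100/146
258 99/148 101/148 103/146 76/255 109/128 110/127 110/127 147/71 157/67 153/73 157/64 157/63 152/69 151/67 145/69 137/67 141/72 136/83 108/119 76/255 76/255 100/147 97/147
262 101/149 103/148 104/147 76/255 96/147 100/147 104/147 103/147 105/146 103/146 101/144 94/147 94/147 99/148 98/145 97/148 101/144 103/148 99/148 96/147 98/149 101/148 104/146
266 100/148 99/146 99/145 104/147 107/146 105/147 105/145 99/149 91/145 95/149 96/149 97/149 102/145 105/148 103/147 100/148 96/147 99/148 104/147 106/148 110/147 109/147 106/150
```

The plate's end face is at x 274–372, y 240–257, within 1 px of prediction. Next: go in and grip.

Units first: shifts go in units of 5 mm and turns go in units of 0.05 rad. So 0.0795 m is 15.9, 0.06 m is 12.

Call:
{"op": "nudge_tcp", "data": {"rows": {"ticks": [[0.085, -1, 0, 6, 0, 0, 0], [0.085, -2, 0, 12, 0, 0, 0], [0.085, -2.76, 0, 15.9, 0, 0, 0], [0.085, -2.76, 0, 15.9, 0, 0, 0], [0.085, -2.76, 0, 15.9, 0, 0, 0]]}, "clamp_n": 60}}

```text
clock: 10.25
position: [0.5623, -0.2569, 0.1117]
tool_rot: [-3.14, 0.351, 2.894]
force: [0.4, 0.6, -0.1]
grip_width: 0.0847
finger_force: 0.0
```

```bash
python3 k.py 130
```

```text
[ 0.55725927 -0.25420846  0.1270833 ] [-3.14159265  0.34906585  2.89369265]
shift [-0.0001  0.0014  0.0006] rot [-0.001   0.0022  0.0005]
[ 0.12  0.57  0.31  2.03 -0.8   0.29  2.42]
```

Call:
{"op": "nudge_tcp", "data": {"rows": {"ticks": [[0.045, 0, 0, 0, 0, 0, 0], [0.045, 0, 0, 0, 0, 0, 0], [0.045, 0, 0, 0, 0, 0, 0], [0.045, 0, 0, 0, 0, 0, 0], [0.045, 0, 0, 0, 0, 0, 0]]}, "clamp_n": 60}}

```text
clock: 10.88
position: [0.5629, -0.2563, 0.1117]
tool_rot: [-3.14, 0.351, 2.895]
force: [-4.3, 2.0, 7.9]
grip_width: 0.0552
finger_force: 61.0
```

```bash
python3 k.py 130
```

```text
[ 0.55725927 -0.25420846  0.1270833 ] [-3.14159265  0.34906585  2.89369265]
shift [0.0004 0.0007 0.0005] rot [-0.0005  0.0024  0.0017]
[ 0.12  0.57  0.31  2.03 -0.8   0.29  2.42]
```

Call:
{"op": "nudge_tcp", "data": {"rows": {"ticks": [[0.045, 0.42, 0, -2.4, 0, 0, 0], [0.045, 0.98, 0, -5.6, 0, 0, 0], [0.045, 1.56, 0, -8.8, 0, 0, 0], [0.045, 2.12, 0, -12, 0, 0, 0], [0.045, 2.68, 0, -15.2, 0, 0, 0]]}}}

```text
clock: 11.5
position: [0.5246, -0.2467, 0.1789]
tool_rot: [-3.141, 0.351, 2.895]
force: [3.5, -1.1, -3.6]
grip_width: 0.0556
finger_force: 65.8
```

Call:
{"op": "nudge_tcp", "data": {"rows": {"ticks": [[0.045, 0.56, 0, -3.2, 0, 0, 0], [0.045, 1.12, 0, -6.4, 0, 0, 0], [0.045, 1.42, 0, -8, 0, 0, 0], [0.045, 1.42, 0, -8, 0, 0, 0]]}}}

```text
clock: 12.0
position: [0.5054, -0.2416, 0.2133]
tool_rot: [-3.141, 0.351, 2.895]
force: [-0.6, 0.2, -2.4]
grip_width: 0.055
finger_force: 66.0
```

```bash
python3 k.py 250
```

```text
[ 0.49909348 -0.23948634  0.23100635] [-3.14159265  0.34906585  2.89369265]
shift [ 0.0002  0.0005 -0.0019] rot [-0.0003  0.002   0.0016]
[-0.1   0.35  0.59  2.1  -0.59  0.46  2.24]
```

The plate is drawn out. Next: carry it to above the lane entry and turn it upright.

Create m.py:
```python
from h import *
import sys
lane=np.array([.5916,.2529,.0736])
x,y,z=[float(a)/1e3 for a in sys.argv[1:4]]  # target of plate's lower end in lane frame, mm
a=np.radians(10); u=np.array([np.sin(a),0,-np.cos(a)]); foot=np.array([0,0,-.017])-.130*u
RL=R.from_rotvec([0,0,lane[2]])
A=np.c_[np.cross([0,1,0],u),[0,1,0],u]; B=np.c_[[0,-1,0],[1,0,0],[0,0,1]]
Rt=RL*R.from_matrix(B@A.T)
if __name__=="__main__":
    F=place(lane,[x,y,z])[0]; P=F-Rt.apply(foot); print('tcp',P,Rt.as_euler('xyz')); go(P,Rt)
    s=bot.observe(); Rc=R.from_euler('xyz',s['tool_rot']); print('foot now lane mm',np.round(RL.inv().apply(s['position']+Rc.apply(foot)-[lane[0],lane[1],0])*1e3,1),'up',Rc.apply(u).round(3),'q',s['qpos'].round(2))
```

```text
(no output)
```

Call:
{"op": "nudge_tcp", "data": {"rows": {"ticks": [[0.045, 2, 0, -6, 0, 0, 0], [0.045, 4, 0, -11, 0, 0, 0], [0.045, 4, 0, -11, 0, 0, 0]]}, "clamp_n": 70}}

```text
clock: 12.38
position: [0.4688, -0.2325, 0.2583]
tool_rot: [-3.141, 0.352, 2.895]
force: [1.6, 0.2, -2.8]
grip_width: 0.0552
finger_force: 75.4
```

```bash
python3 m.py -50 0 150
```

```text
tcp [0.54151829 0.25216735 0.26325827] [ 3.14159265 -0.17453293  1.64439633]
shift [ 0.0431  0.4877 -0.0213] rot [0.1115 0.4556 1.2586]
foot now lane mm [-101.7 -493.8  161.9] up [-0.487  0.123  0.865] q [-0.25  0.22  0.73  2.14 -0.43  0.53  2.11]
```

To row units: 0.24 m is 48, 0.185 m is 37, 0.47 rad is 9.4.

Call:
{"op": "nudge_tcp", "data": {"rows": {"ticks": [[0.045, 0.6, 6, -0.4, 0.16, 0.6, 1.8], [0.045, 1.4, 16, -0.8, 0.36, 1.5, 4], [0.045, 2.4, 26, -1.2, 0.6, 2.4, 6.6], [0.045, 3.4, 37, -1.6, 0.84, 3.4, 9.4], [0.045, 4.2, 48, -2, 1.1, 4.4, 12.4]]}}}

```text
clock: 13.0
position: [0.5057, 0.0084, 0.2588]
tool_rot: [3.057, 0.094, 2.268]
force: [1.6, -1.2, -2.1]
grip_width: 0.055
finger_force: 75.3
```

```bash
python3 m.py -50 0 150
```

```text
tcp [0.54151829 0.25216735 0.26325827] [ 3.14159265 -0.17453293  1.64439633]
shift [ 0.1628  0.185  -0.0041] rot [0.0566 0.2332 0.6352]
foot now lane mm [ -76.8 -258.7  150.8] up [-0.234  0.15   0.961] q [-0.9   0.36  0.96  2.01 -0.37  0.83  0.95]
```

To row units: 0.185 m is 37, 0.1628 m is 32.56, 0.635 rad is 12.7.

Call:
{"op": "nudge_tcp", "data": {"rows": {"ticks": [[0.045, 6.6, 7.4, 0, 0.22, 0.94, 2.6], [0.045, 14, 16, -0.4, 0.46, 2, 5.4], [0.045, 21, 24, -0.6, 0.72, 3, 8.2], [0.045, 28, 32, -0.8, 0.94, 4, 10.8], [0.045, 32.56, 37, -0.82, 1.132, 4.66, 12.7]]}}}

```text
clock: 13.62
position: [0.5406, 0.2526, 0.2618]
tool_rot: [-3.141, -0.174, 1.647]
force: [-0.1, -0.0, -2.5]
grip_width: 0.0551
finger_force: 75.4
```

Call:
{"op": "nudge_tcp", "data": {"rows": {"ticks": [[0.045, 0, 0, 0, 0, 0, 0], [0.045, 0, 0, 0, 0, 0, 0]]}}}

```text
clock: 13.88
position: [0.5404, 0.2491, 0.2627]
tool_rot: [3.14, -0.172, 1.649]
force: [-0.3, 0.2, -2.8]
grip_width: 0.0554
finger_force: 75.4
```

```bash
python3 m.py -50 0 150
```

```text
tcp [0.54151829 0.25216735 0.26325827] [ 3.14159265 -0.17453293  1.64439633]
shift [ 0.0031  0.0013 -0.0001] rot [0.0004 0.0024 0.0041]
foot now lane mm [-51.2  -3.3 149.4] up [-0.001  0.002  1.   ] q [-1.06  0.6   0.95  1.73 -0.73  1.13  0.22]
```

To row units: 0.0025 m is 0.5, 0.0013 m is 0.26, 0.004 rad is 0.08.

Call:
{"op": "nudge_tcp", "data": {"rows": {"ticks": [[0.045, 0.5, 0.26, 0, 0, 0.04, 0.08], [0.045, 0.5, 0.26, 0, 0, 0.04, 0.08], [0.045, 0.5, 0.26, 0, 0, 0.04, 0.08]]}}}

```text
clock: 14.25
position: [0.5415, 0.252, 0.2642]
tool_rot: [3.141, -0.175, 1.644]
force: [0.7, -0.2, -2.8]
grip_width: 0.0548
finger_force: 75.4
```

```bash
python3 m.py -50 0 150
```

Run:
```python
import sys; sys.argv=['',-50,0,150]
from m import *
fr={}
for n in("scene","top","wrist"):
    s=bot.observe();c=bot.calibration(n);im=bot.grab_frame(n);cv2.imwrite(f"pics/{n}5.png",im)
    Rc=R.from_euler('xyz',s['tool_rot']);F=s['position']+Rc.apply(foot);e=Rc.apply(np.array([0,1,0]));uu=Rc.apply(u);nn=np.cross(e,uu)
    K=4 if n!="wrist" else 2
    x0,y0,w,h={"scene":(395,190,100,75),"top":(180,190,80,90),"wrist":(180,60,280,160)}[n]
    o=cv2.resize(im[y0:y0+h,x0:x0+w],None,fx=K,fy=K,interpolation=cv2.INTER_CUBIC)
    P=[F+e*sw*.028+nn*st*.005+uu*L for sw in(-1,1) for st in(-1,1) for L in(0,)]
    q=proj(c,P); print(n,q.round(1).tolist())
    for p in q: cv2.drawMarker(o,(int((p[0]-x0+.5)*K),int((p[1]-y0+.5)*K)),(0,0,255),0,10,1)
    W=[(x,y,z) for x in(-85,74) for y,z in((-7,77),(7,77))]
    for p in proj(c,place(lane,np.array(W)/1e3)): cv2.drawMarker(o,(int((p[0]-x0+.5)*K),int((p[1]-y0+.5)*K)),(255,0,255),1,10,1)
    fr[n]=o
m=np.zeros((600,800,3),np.uint8)
m[:300,:400]=fr["scene"][:300];m[:360,480:800]=fr["top"];m[300:600,:480]=fr["wrist"][20:320,40:520]
cv2.imwrite("pics/last.png",m)
```

```text
tcp [0.54151829 0.25216735 0.26325827] [ 3.14159265 -0.17453293  1.64439633]
shift [-0.      0.0001  0.0009] rot [ 0.0012 -0.0008 -0.0005]
foot now lane mm [-50.   -0.  150.9] up [-0.001 -0.001  1.   ] q [-1.06  0.6   0.95  1.72 -0.73  1.14  0.22]
scene [[472.0, 231.2], [466.7, 228.9], [461.8, 256.0], [456.5, 253.5]]
top [[204.3, 266.0], [209.0, 264.8], [199.4, 239.9], [204.0, 238.8]]
wrist [[288.0, 217.9], [288.1, 230.2], [357.8, 217.9], [357.7, 230.2]]
```

View pics/last.png

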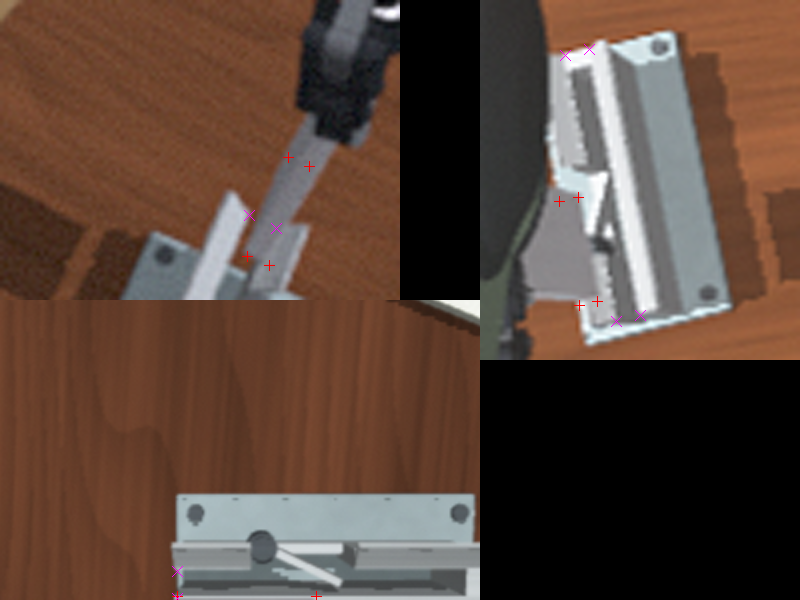

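In the combined view the foot hangs over the groove close to the predicted marks, with both groove ends also matching. I'll check the foot's edges numerically in the wrist image.

Run:
```python
import cv2,numpy as np
im=cv2.imread("pics/wrist5.png");g=cv2.cvtColor(im,6);s=cv2.cvtColor(im,cv2.COLOR_BGR2HSV)[...,1]
for y in range(204,250,2): print(y,' '.join('%d/%d'%(a,b) for a,b in zip(g[y,276:370:5],s[y,276:370:5])))
```

```text
204 70/151 69/148 75/121 170/17 160/17 155/16 157/17 161/17 158/16 155/18 112/31 109/31 147/30 160/29 116/30 185/15 212/11 130/13 157/31
206 71/150 70/148 65/150 140/29 113/30 109/31 113/32 111/31 111/31 111/33 109/31 109/31 121/30 173/29 171/28 174/29 208/13 208/8 135/20
208 71/151 70/153 66/148 140/31 111/31 109/31 112/30 110/33 110/31 109/31 108/29 109/31 108/31 125/33 171/30 174/28 178/29 210/11 200/11
210 71/149 70/150 64/151 133/29 82/21 82/18 82/18 81/18 81/18 82/18 82/15 81/18 82/21 82/18 101/24 126/22 126/19 136/15 210/11
212 72/153 69/149 65/152 102/24 73/10 72/10 72/10 73/7 72/10 72/10 77/10 77/13 76/13 76/13 73/10 73/14 73/14 82/12 129/14
214 72/153 69/152 65/151 107/14 106/12 88/11 77/13 77/13 108/14 107/12 114/11 114/11 114/11 114/11 106/12 106/12 78/13 73/14 72/14
216 71/155 68/151 65/150 111/11 111/11 112/11 111/11 110/14 111/13 112/11 110/11 112/13 111/11 111/11 111/11 111/9 111/11 106/12 104/12
218 72/154 69/155 80/104 185/11 185/11 186/11 186/9 186/9 186/9 186/11 185/12 185/11 186/12 185/11 186/11 184/11 186/11 189/11 189/11
220 72/153 69/152 90/90 148/7 150/7 151/
[... 1048 characters left out ...]
/4 148/7 147/8 148/7 150/7 148/5 146/7 146/7 145/5 146/7 148/5 144/7 146/5 145/3 143/7 145/5 146/7 143/7 145/3
240 144/5 148/7 147/5 148/7 150/5 146/7 147/7 145/7 144/5 146/7 147/5 146/7 145/5 144/7 143/5 145/5 146/5 143/5 143/7
242 144/5 146/7 146/7 149/5 150/5 146/7 147/5 145/7 144/5 145/7 145/7 146/8 146/5 143/7 143/7 145/7 144/5 145/3 143/7
244 145/5 147/7 146/7 149/5 149/5 145/9 146/7 146/5 144/5 146/5 146/5 146/5 146/7 144/5 143/5 144/7 144/7 144/5 142/9
246 145/7 146/5 146/7 149/5 149/5 146/7 146/5 147/8 143/5 146/7 146/7 146/7 146/7 143/5 144/5 142/7 146/7 144/5 142/7
248 146/7 145/3 146/7 149/5 147/5 146/7 146/7 145/3 143/7 146/7 145/7 146/7 144/5 144/5 145/5 142/7 145/9 145/5 143/9
```

To row units: 0.088 m is 17.6, 0.08 m is 16.

Call:
{"op": "nudge_tcp", "data": {"rows": {"ticks": [[0.045, -0.94, 0, 6, 0, 0, 0], [0.045, -1.64, 0, 10, 0, 0, 0], [0.045, -2.16, 0, 13, 0, 0, 0], [0.045, -2.68, 0, 16, 0, 0, 0], [0.045, -2.96, 0, 17.6, 0, 0, 0]]}, "clamp_n": 80}}

```text
clock: 15.02
position: [0.5414, 0.2529, 0.1741]
tool_rot: [3.141, -0.175, 1.644]
force: [-1.1, 0.5, -2.1]
grip_width: 0.0547
finger_force: 84.7
```

Call:
{"op": "nudge_tcp", "data": {"rows": {"ticks": [[0.045, -0.4, 0, 2.4, 0, 0, 0], [0.045, -0.7, 0, 4, 0, 0, 0], [0.045, -0.7, 0, 4, 0, 0, 0]]}}}

```text
clock: 15.4
position: [0.5413, 0.2529, 0.1541]
tool_rot: [3.141, -0.175, 1.644]
force: [-0.1, -1.1, -3.3]
grip_width: 0.055
finger_force: 84.7
```

```bash
python3 m.py -50 0 12
```

```text
tcp [0.54151829 0.25216735 0.12525827] [ 3.14159265 -0.17453293  1.64439633]
shift [-0.0057  0.0002  0.0283] rot [ 0.0004 -0.0002 -0.0007]
foot now lane mm [-50.1   0.8  40.8] up [-0. -0.  1.] q [-0.99  0.72  0.83  1.83 -0.88  0.95  0.35]
```

Call:
{"op": "nudge_tcp", "data": {"rows": {"ticks": [[0.045, -0.52, 0, 3, 0, 0, 0], [0.045, -0.8, 0, 4.6, 0, 0, 0], [0.045, -0.92, 0, 5.2, 0, 0, 0], [0.045, -0.96, 0, 5.5, 0, 0, 0], [0.045, -0.96, 0, 5.5, 0, 0, 0]]}}}

```text
clock: 16.02
position: [0.5414, 0.253, 0.127]
tool_rot: [3.141, -0.175, 1.644]
force: [-2.5, -1.9, 2.1]
grip_width: 0.0549
finger_force: 84.9
```

```bash
python3 m.py -50 0 12
```

```text
tcp [0.54151829 0.25216735 0.12525827] [ 3.14159265 -0.17453293  1.64439633]
shift [-0.0011  0.      0.0016] rot [ 0.0009 -0.0009 -0.0005]
foot now lane mm [-49.9   0.9  13.8] up [-0.001 -0.001  1.   ] q [-0.96  0.75  0.79  1.84 -0.92  0.91  0.39]
```

Call:
{"op": "nudge_tcp", "data": {"rows": {"ticks": [[0.045, 0, 2.4, -0.2, 0, 0, 0], [0.045, 0, 5, -0.2, 0, 0, 0], [0.045, 0, 7.6, -0.2, 0, 0, 0], [0.045, 0, 10, -0.2, 0, 0, 0], [0.045, 0, 12.4, -0.2, 0, 0, 0]]}}}

```text
clock: 16.65
position: [0.6042, 0.2573, 0.1276]
tool_rot: [3.141, -0.175, 1.644]
force: [-1.4, -1.9, -2.7]
grip_width: 0.0548
finger_force: 84.8
```

```bash
python3 m.py 33 0 13
```

```text
tcp [0.62429359 0.25827063 0.12625827] [ 3.14159265 -0.17453293  1.64439633]
shift [-0.0007  0.0201  0.0012] rot [ 0.001  -0.0003 -0.0007]
foot now lane mm [13.   0.5 14.3] up [-0.001 -0.     1.   ] q [-0.89  0.83  0.79  1.67 -0.91  0.99  0.36]
```

Call:
{"op": "nudge_tcp", "data": {"rows": {"ticks": [[0.045, 0, 2, 0, 0, 0, 0], [0.045, 0, 3.6, 0, 0, 0, 0], [0.045, 0, 4.2, 0, 0, 0, 0], [0.045, 0, 4.2, 0, 0, 0, 0]]}}}

```text
clock: 17.15
position: [0.6243, 0.2591, 0.1277]
tool_rot: [3.141, -0.175, 1.644]
force: [-0.4, -0.0, -2.2]
grip_width: 0.0548
finger_force: 84.8
```

```bash
python3 m.py 33 0 13
```

```text
tcp [0.62429359 0.25827063 0.12625827] [ 3.14159265 -0.17453293  1.64439633]
shift [-0.001  -0.0001  0.0013] rot [ 0.0011 -0.0007 -0.0004]
foot now lane mm [33.2  0.9 14.5] up [-0.001 -0.001  1.   ] q [-0.86  0.86  0.79  1.62 -0.9   1.02  0.35]
```

Call:
{"op": "nudge_tcp", "data": {"rows": {"ticks": [[0.045, -0.04, 0, 0.24, 0, 0, 0], [0.045, -0.04, 0, 0.24, 0, 0, 0], [0.07, -0.04, 0, 0.24, 0, 0, 0], [0.085, -0.04, 0, 0.24, 0, 0, 0], [0.085, -0.04, 0, 0.24, 0, 0, 0]]}}}

```text
clock: 17.77
position: [0.6242, 0.259, 0.1265]
tool_rot: [3.141, -0.175, 1.644]
force: [0.3, -0.7, 0.2]
grip_width: 0.0851
finger_force: 0.0
```

Call:
{"op": "nudge_tcp", "data": {"rows": {"ticks": [[0.085, 1, 0, -6, 0, 0, 0], [0.085, 2.6, 0, -15, 0, 0, 0], [0.085, 4.2, 0, -24, 0, 0, 0], [0.085, 4.2, 0, -24, 0, 0, 0]]}}}

```text
clock: 18.27
position: [0.6255, 0.2587, 0.2517]
tool_rot: [3.136, -0.177, 1.645]
force: [0.1, -0.2, -0.7]
grip_width: 0.085
finger_force: 0.0
```

Run:
```python
from h import *
lane=[.5916,.2529,.0736]
c=bot.calibration("wrist"); im=bot.grab_frame("wrist"); cv2.imwrite("pics/w6.png",im)
g=cv2.cvtColor(im,6)
print('plate top',proj(c,place(lane,np.array([(x,y,172) for x in(4,60) for y in(-5,5)])/1e3)).round(0).tolist())
for n,P in (("shut",[(-40,16),(-20,6.5),(0,-3)]),("pushed.2",[(-40,16),(-18.5,11),(2.5,6.5)])):
    print(n,proj(c,place(lane,np.array([(x,y,71) for x,y in P])/1e3)).round(0).tolist())
t=bot.grab_frame("top"); cv2.imwrite("pics/t6.png",t); cv2.imwrite("pics/s6.png",bot.grab_frame("scene"))
```

```text
plate top [[280.0, 240.0], [280.0, 226.0], [359.0, 240.0], [359.0, 226.0]]
shut [[247.0, 197.0], [267.0, 207.0], [287.0, 216.0]]
pushed.2 [[247.0, 197.0], [269.0, 202.0], [290.0, 207.0]]
```

Run:
```python
import cv2,numpy as np
g=cv2.cvtColor(cv2.imread("pics/w6.png"),6)
print('     ',' '.join('%3d'%x for x in range(240,300,3)))
for y in range(188,246,2): print(y,' ',' '.join('%3d'%a for a in g[y,240:300:3]))
print(g[233,270:372:3])
```

```text
240 243 246 249 252 255 258 261 264 267 270 273 276 279 282 285 288 291 294 297
188   172 123  92  52  42  42  45 157 177 177 175 175 175 174 175 176 174 175 173 173
190   115  84  71  80  45  37  36 100 174 175 174 171 171 172 172 173 174 173 172 170
192    92  92  90  69  71  34  50 124 136 134 134 133 133 134 133 135 134 136 137 137
194    91  92  92  88  85  38 122 212 217 217 217 217 218 218 217 218 218 207 192 191
196    95  95  94  93  90 123 111 131 203 217 218 217 218 218 218 218 218 188 127 138
198    93  95  93  90 102 213 177 115 113 153 167 168 168 167 167 168 168 161 141 142
200    88  92  93  68  83 211 217 206 132 110 111 110 108 109 109 108 110 117 140 142
202    73  73  69  73 104 122 183 216 212 158 111 110 109 109 108 108 108 112 144 144
204    69  97 104 111 109 108 112 152 212 216 188 118 111 109 108 108 108 110 146 144
206   106 110 112 111 110 109 110 109 162 211 215 208 158 111 111 109 113 161 156 147
208   110 111 110 111 109 109 110 111 122 157 195 213 214 186 115 109 120 170 141 141
210   110 111 111 109 108 110 110 111 110 121 126 179 208 214 203 129 112 
[... 912 characters left out ...]
6 196 195 195 195 194 240 246 242 245 246 245
234   185 185 186 185 183 181 181 179 179 182 180 177 178 177 241 242 242 244 245 244
236   129 130 128 129 127 123 123 121 112 124 125 125 126 125 238 240 243 244 244 242
238   111 114 112 111 110 108 109 109 108 109 110 108 109 109 217 231 233 234 234 232
240   111 112 112 111 110 109 110 108 108 108 108 109 111 109 112 111 112 111 112 112
242    99 100  99  99 100  99  99  99  98  98  96  97  98  99  99  98  99 100  99 101
244    44  44  43  42  42  43  43  45  44  41  43  44  42  44  48  48  50  48  45  46
[194 193 194 193 241 244 242 244 245 245 243 244 243 241 243 245 243 244
 244 246 243 242 242 244 244 243 243 243 242 243 206 156 133  72]
```

The pawl's bright leaf lies along the shut line, (255,198) to (285,213), and the plate's top is at x 282–360 upright. Next: back off and check the gauge, short plates and bystanders numerically.

To row units: 0.2 m is 40, 0.18 m is 36.

Call:
{"op": "nudge_tcp", "data": {"rows": {"ticks": [[0.085, 6, 0, -6, 0, 0, 0], [0.085, 16, 0, -8, 0, 0, 0], [0.085, 26, 0, -8, 0, 0, 0], [0.085, 36, 0, -8, 0, 0, 0], [0.085, 40, 0, -8, 0, 0, 0]]}}}

```text
clock: 19.05
position: [0.609, 0.4514, 0.321]
tool_rot: [-3.141, -0.175, 1.647]
force: [-0.0, -1.5, 0.1]
grip_width: 0.0848
finger_force: 0.0
```

Run:
```python
from h import *
T=bot.calibration("top");S=bot.calibration("scene")
t=bot.grab_frame("top");s=bot.grab_frame("scene");cv2.imwrite("pics/t7.png",t);cv2.imwrite("pics/s7.png",s)
t0=cv2.imread("pics/top0.png");s0=cv2.imread("pics/scene0.png")
d=lambda a,b,x,y,w,h:(np.abs(a[y:y+h,x:x+w].astype(int)-b[y:y+h,x:x+w]).max(2)>30).mean().round(3)
for n,r in {"sgauge":(285,120,45,55),"vblock":(295,185,35,30),"crate":(295,252,62,54),"rack":(365,160,150,80),"shorts":(405,180,40,22)}.items(): print('top',n,d(t0,t,*r))
for n,r in {"sgauge":(255,245,60,70),"vblock":(305,230,35,35),"crate":(330,145,76,70),"shorts":(203,145,34,58)}.items(): print('scene',n,d(s0,s,*r))
cr=[.4433,.0068,-.1628]
B=np.array([(x,y,z) for z in(7,127) for x in(-20,20) for y in(-39,-29)])/1e3
print(proj(S,place(cr,B)).round().tolist()); print(proj(T,place(cr,B)).round().tolist())
def dark(a,b,x,y,w,h):
    m=(np.abs(a[y:y+h,x:x+w].astype(int)-b[y:y+h,x:x+w]).max(2)>30)
    for r in m[::3,::3]: print(''.join('#' if v else '.' for v in r))
print('crate scene');dark(s0,s,320,105,100,110);print('shorts scene');dark(s0,s,190,110,80,110)
```

```text
top sgauge 0.0
top vblock 0.512
top crate 0.602
top rack 0.057
top shorts 0.349
scene sgauge 0.02
scene vblock 0.491
scene crate 0.471
scene shorts 0.168
[[359.0, 172.0], [362.0, 175.0], [348.0, 183.0], [351.0, 185.0], [363.0, 140.0], [367.0, 142.0], [351.0, 151.0], [355.0, 154.0]]
[[341.0, 287.0], [337.0, 287.0], [341.0, 270.0], [337.0, 270.0], [344.0, 288.0], [339.0, 288.0], [344.0, 269.0], [339.0, 269.0]]
crate scene
...............############.......
...............####.#########.....
..............#######..#######....
..............###.##.##########...
...............############.####..
...............###################
...............#.#################
...............#######.###########
..............##.#################
..............####################
.............#####################
.............#################.###
............#################.....
...........#################......
...........#################......
.........
[... 1109 characters left out ...]

...........#####...........
.........########..........
.........###.#.###.........
.........#.##.#.###........
............##.#.#.........
........#.....#.#..........
.........#......###........
..........#......#.........
......##...#.....#.........
............##..#..........
.............#..#..........
...........................
...........................
..............##...........
...........................
...........................
...........................
............#..............
...........................
...........................
...........................
...........................
...........................
...........................
...........................
```

Run:
```python
import cv2,numpy as np
def m(A,B,x,y,w,h,p=8):
    r=cv2.matchTemplate(B[max(0,y-p):y+h+p,x-p:x+w+p],A[y:y+h,x:x+w],cv2.TM_CCOEFF_NORMED);_,v,_,l=cv2.minMaxLoc(r);return round(v,2),(l[0]-p,l[1]-p)
for f in("top","scene"):
    A=cv2.imread(f"pics/{f}0.png");B=cv2.imread(f"pics/{f[0]}7.png")
    R={"top":{"sg":(288,140,35,35),"vb":(297,186,32,30),"crR":(345,250,14,56),"crL":(295,250,30,56),"crparts":(302,258,20,40)},"scene":{"sg":(268,250,45,62),"vb":(307,231,33,34),"cr":(330,145,76,72),"crparts":(365,170,28,28),"crFront":(370,165,38,50)}}[f]
    for n,r in R.items():
        x,y,w,h=r; print(f,n,m(A,B,*r),'mean',A[y:y+h,x:x+w].mean((0,1)).round(),B[y:y+h,x:x+w].mean((0,1)).round())
B=cv2.cvtColor(cv2.imread("pics/s7.png"),6)
print('scene crate area gray');
for y in range(125,215,4): print(y,' '.join('%3d'%a for a in B[y,325:410:4]))
B=cv2.cvtColor(cv2.imread("pics/t7.png"),6)
print('top')
for y in range(250,306,4): print(y,' '.join('%3d'%a for a in B[y,292:360:3]))
```

```text
top sg (1.0, (0, 0)) mean [66. 75. 95.] [66. 75. 95.]
top vb (0.76, (0, 0)) mean [62. 73. 94.] [47. 56. 73.]
top crR (0.91, (0, 0)) mean [ 65.  98. 136.] [ 51.  79. 111.]
top crL (0.85, (0, 0)) mean [ 86. 117. 150.] [ 67.  93. 121.]
top crparts (0.79, (0, 0)) mean [102. 127. 148.] [ 82. 105. 125.]
scene sg (0.98, (0, 0)) mean [69. 77. 97.] [69. 77. 96.]
scene vb (0.81, (0, 0)) mean [75. 77. 88.] [57. 58. 66.]
scene cr (0.64, (0, 0)) mean [ 74. 101. 134.] [ 58.  78. 103.]
scene crparts (0.91, (0, 0)) mean [113. 135. 154.] [ 85. 101. 115.]
scene crFront (0.87, (0, 0)) mean [ 81. 105. 134.] [ 67.  88. 114.]
scene crate area gray
125  87  86  79  85  89  81  85  80  79  85  49  48  52  46  52  53  53  58  45  50  46  53
129  77  82  89  81  78  86  80  82  85  68  57  51  48  56  51  52  59  56  54  50  48  49
133  74  83  78  81  89  80  81  80  82  55  57  51  53  48  47  51  53  52  55  59  45  51
137  74  76  71  72  82  85  78  82  54  52  53  46  56  54  49  56  59  51  59  52  48  50
141  71  81  77  78  76  72  76  70  57  85  85  52  54  52  53  59  50  51  50  53  52  83
145  8
[... 2297 characters left out ...]
  88  96 122 129  46  52  53
278  78  75  80 125 135 132 134 135 134 135 136 134 134 135 134 116  91  94 125 130  48  52  52
282  76  76  79 122 128  95  63  62 111 127 124 125 124 124 123 108  90  97 115 130  51  56  54
286  74  75  79 122 110  84 134 140  64 124 125 125 126 127 125 118  83  96 119 151  72  53  54
290  77  76  80 125 120  81 137 136  62 129 125 126 126 125 126 124 123 123 122 120  66  56  57
294  82  78  80 124 133 122  61  73 130 130 131 131 131 132 131 131 132 130 126 120  79  55  55
298  79  79  83 127 122 122 122 121 124 122 121 123 124 123 124 124 122 126 127 128  81  57  53
302  79  79  80  83  85  81  80  79  78  52  54  57  57  55  56  54  57  54  54  55  57  57  58
```

```bash
python3 -c "
from workcell import bot
print(bot.job_done())"
```

```text
the job is handed in; nothing more can be done
None
```

The job is handed in at about 19 s: the gauge stands in the crate, and the long plate stands released in the lane, about 33 mm along (home is 32 ± 4) with the pawl shut behind it. In the before/after images the short plates still lean in the rack and the crate, surface gauge and V-block have not moved; the judge's verdict was not returned.

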